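Raise the bar riser's shelf onto its top rung and load it

ROBOT

A 6-joint arm with a two-finger parallel gripper is mounted at the origin on a cart in front of the work surface, level with it; the furniture and walls round the work are solid. World frame = base frame: x ahead of the robot, y to its left, z up, the work surface at z = 0. Lengths are in mm, angles in degrees, forces in N, time in s.
With the tool pointing down it reaches from about 325 to 900 mm from the base axis. Payload 6.1 kg.
Tool frame: the origin (TCP) lies at the very end of the fingers, on their centre line; the grasp point (between the pads) lies 19 mm behind it; z points along the fingers, y is the line along which they close (so a half turn about z gives the same grasp; the last joint's range is limited). The gripper opens to 85 mm and grips with 20 to 120 N. Pads are 22 mm wide; open, the fingers measure 114 mm over their backs; the gripper's body (76 mm by 85 mm) begins 54 mm behind the grasp point. The pads swing forward as they close: fully open they stand 13 mm farther back than shut.
Start: joints at [-74.032, 12.628, 87.462, -0, 79.91, -7.225], TCP at [246.139, -574.483, 231.3] pointing down, gripper open.
Joint ranges: [-170.65, 170.65], [-52.31, 119.04], [5.05, 147.46], [-71.25, 251.25], [11.57, 151.72], [-153.62, 153.62]. Speed limits (degrees/s): [147.25, 147.25, 172.46, 180, 180, 180].

INTERFACE

Orientations are given as a 3x3 rotation matrix whose columns are the frame's x, y, z axes.
In Python, from cell import bot gives the robot as it stands. The module is installed in compiled form; this text tells all that it offers.
- The arm moves only by the tool arm_command, never from a script. Its argument "series" is one flat list of numbers, 5 for each row, row after row: the shift along the tool's x, y, z in cm, then the turn about the tool's z in degrees, then the closure, from -1 (fully open) to 1 (shut). In form: [x, y, z, roll, claw, x, y, z, roll, claw, ...]. A call has 1 to 8 rows; each row is the pose to reach, as a shift and turn from the pose commanded when the call began, along the tool's axes at that moment; what a row does not reach only later rows make up. A row lasts 1/12 s, in which the tool goes at most 41.7 mm and 7.16 degrees, less where a joint would pass 70% of its speed; a pose out of reach is approached as far as the arm can. A call with a gripper value outside its range is refused whole. The fingers move at their own pace and stop on an object; "force" is the grip in N (left out, the last holds). Time passes only in rows, so rows that repeat a pose let the fingers close. It gives the time, the measured TCP pose, the force, the opening and the grip force at its end, in the units of the state.
- bot.get_state(): the state, without advancing time (a new reading comes with each control period).
- bot.get_image(name): name is "scene" or "side" or "wrist"; returns the picture (384x512x3 uint8, red, green, blue); there is no depth.
- bot.calibration(name): a dict with "K" (3x3 intrinsics, pixels), "rvec" (rotation vector, rad) and "tvec" (3), from world to camera coordinates, as OpenCV has them. Camera axes: x right, y down, z forward; pixel columns grow to the right and rows downward; lengths in mm; the calibration is good to about 2 mm. The wrist camera is an equidistant fisheye: a pixel r from the principal point sees the ray r / f radians off the axis. A picture is of the moment at which its call begins: read the wrist's pose just before it. calibration takes no time and is no camera call; for the wrist camera it gives the pose at the moment of the call.
- bot.finish_job(): hands the job in; it is judged then, once.
Trained networks look in the newest picture that a camera, given by its name, has taken for a name from the list of things; names that differ only in an ending like _2 or _b are one class to them, and where a whole thing is asked for, a point or a joint stands for the part that bears it (a point fixed in the world has none). Each returns a list of dicts, best first, with "conf" (0 to 1); they miss things now and then, are a little off and sometimes report something else, mostly with a low value. They report only what shows in the picture. A call takes as long as a camera call. They do not tell look-alikes from the thing itself.
- bot.masks_of(camera, thing): "mask" (384x512 bool, what is visible of it) and "box" ([centre column, centre row, width, height] in pixels, round what is visible of it).
- bot.landmark_of(camera, thing): "position" ([row, column] in pixels: a listed point, or the origin of a listed thing).
The state is a dict: "time": time; "joint_positions": joint angles; "joint_vel": joint speeds; "joint_efforts": joint torques, N m; "position": TCP position; "eef_rot": TCP orientation; "wrist_force": force on the tool from outside, world axes, zero at the start; "ft_torque": the same for the moment, N m; "grip_width": finger opening in mm; "finger_force": force on a finger pad.
Only numpy, scipy, OpenCV 4.12 (cv2) and the standard library are available. Lean on these libraries where they do the work, as an engineer would, in place of code of your own. Each camera call takes 0.05 s, during which the arm holds its last target. There are 200 camera calls.

TASK

Raise the sliding shelf of the little bar riser (it has a red handle) until its pawl has clicked past the top rung, without jamming it hard against the rubber stop just above, then lower it gently so that it hangs locked on the top rung and let go. Then stand the green bitters bottle upright on the shelf's round cork pad, gently, leaving the orange bitters bottle and the jigger where they are.

Things in the scene. Friction and masses are not known exactly. Their poses are not given: they have to be found in the camera images.
- riser_stand: Fixed stand: dark wood base 200 (x) x 150 (y) x 14 mm, origin under its centre, x from handle to mast. Mast: two bars 265 mm high, 70 mm behind (+x) the origin, 84 mm apart. Between them a steel strip with two 10 mm rungs, 45 mm apart, in rubber (10 N per mm), and a rubber stop (6 N per mm) above the shelf's cheeks. The strip is clamped up to 12 mm above or below nominal; no reading tells how much.
- riser_shelf (a joint): Height of the sliding shelf above its lowest place (m), 0 at the start; 1 N friction, 0.5 to 0.9 kg, falls if let go unlocked. With the strip at nominal it locks on the lower rung at 0.045, on the top rung at 0.090; the pawl clears the top rung at 0.101 and the stop is met at 0.104. All four shift together by the unknown strip offset (-0.012 to 0.012): feel for the stop.
- pawl_pivot (a point): Pivot of the yellow gravity pawl at the back of the shelf, 50 mm behind the stand's origin, 85 mm above the worktop when the shelf is down. A rung pushes its nose down as the shelf rises past (about 1 N); once clear, the brass tail weight swings it level again within 0.3 s. Lowered then, the pawl rests on the rung and carries the shelf.
- riser_grip (a point): Centre of the shelf's red handle, an upright block at the front of the shelf, 36 mm long along the stand's x, 16 mm thick along the stand's y, 36 mm high; pinch it from above across its thickness. 118 mm in front (-x) of the stand's origin, 60 mm above the worktop when the shelf is down; rises with the shelf. Axes as the stand's.
- riser_spot (a point): Centre of the upper face of the round cork pad (64 mm across, 3 mm thick) on the wooden shelf plate (120 x 130 mm), 30 mm in front of the stand's origin, 63 mm above the worktop when the shelf is down; it rises with the shelf. The two steel cheeks behind it rise 47 mm above the pad, starting 46 mm behind its centre.
- herb_center (a point): Centre, half-way up, of the small bitters bottle with the green contents (0.16 kg nominal): 43 mm across up to 68 mm above its underside, then a neck and black dropper 25 mm across up to 110 mm, 132 mm high in all; the point is 66 mm above the underside. Stands loose and upright on the worktop, left or right of the riser.
- herb: The same green bottle; origin at the centre of its underside, z up along the bottle.
- orange: Bitters bottle with orange contents, 48 mm across, 142 mm high; loose bystander on the other side of the riser. Origin at the centre of its underside.
- bar_jigger: Steel jigger, 44 mm across, 88 mm high; loose bystander at the back left. Origin at the centre of its underside.
Not all that is in view belongs to the job. What is shaped like the herb but purple is not meant.

How it is judged:
By the outcome, as a careful person would: the job done as asked, in the order asked, and still so for the second after the job is handed in, with the robot touching nothing.
It also fails if it takes over 61 s, if anything falls off the work surface, if the arm or the gripper's body presses on something with over 40 N, if the wrist force passes 120 N, or if a joint passes its speed limit or range.

## Working session

There is one attempt and no reset: what is moved stays moved. The work goes in short steps, Python scripts to look and compute and a tool call to move; the robot and the scene stay as the last step left them, time stands still between calls to the robot, and variables do not carry over. Pictures are saved under pics/ and viewed, at most 10 in all, crops included, and the job is handed in when it is done.

Besides the shell and the picture viewer there is one more tool, called after "Request:" by a JSON object that holds its "fn" and its "kwargs", one argument or row to a line. arm_command: Moves the arm, as the interface text tells. Its arguments: {"type":"object","properties":{"series":{"type":"array","items":{"type":"number"}},"force":{"type":"number"}},"required":["series"]}

```bash
mkdir -p pics
cat > h.py <<'E'
import numpy as np, cv2
from cell import bot
def cam(n):
    c=bot.calibration(n); return np.array(c["K"],float),cv2.Rodrigues(np.array(c["rvec"],float))[0],np.array(c["tvec"],float).ravel()
def ray(n,row,col):
    K,R,t=cam(n)
    if n=="wrist":
        x=(col-K[0,2])/K[0,0];y=(row-K[1,2])/K[1,1];r=np.hypot(x,y)
        d=np.array([np.sin(r)*x/max(r,1e-9),np.sin(r)*y/max(r,1e-9),np.cos(r)])
    else: d=np.array([(col-K[0,2])/K[0,0],(row-K[1,2])/K[1,1],1.])
    d=R.T@d; return -R.T@t,d/np.linalg.norm(d)
def atz(n,row,col,z):
    o,d=ray(n,row,col); return o+d*(z-o[2])/d[2]
def tri(rs):
    A=0;b=0
    for o,d in rs:
        P=np.eye(3)-np.outer(d,d);A=A+P;b=b+P@o
    return np.linalg.solve(A,b)
def save(n,f):
    im=bot.get_image(n);cv2.imwrite("pics/"+f,im[:,:,::-1]);return im
E
cat > a.py <<'E'
from h import *
Z=dict(riser_stand=0,pawl_pivot=85,riser_grip=60,riser_spot=63,herb_center=66,herb=0,orange=0,bar_jigger=0)
ims=[bot.get_image(c) for c in("scene","side")]
cv2.imwrite("pics/a.png",cv2.resize(np.hstack(ims),(800,300))[:,:,::-1])
for c in("scene","side"):
    for k,z in Z.items():
        for d in bot.landmark_of(c,k)[:3]:
            print(c,k,round(d["conf"],2),np.round(d["position"]),np.round(atz(c,*d["position"],z)))
s=bot.get_state();print(s["time"],np.round(s["eef_rot"],3).tolist(),s["wrist_force"])
E
python3 a.py
```

```text
scene riser_stand 0.85 [211. 233.] [596.  19.   0.]
scene pawl_pivot 0.85 [178. 219.] [641.  27.  85.]
scene pawl_pivot 0.2 [255. 166.] [433. 320.  85.]
scene riser_grip 0.62 [211. 266.] [457.  29.  60.]
scene riser_spot 0.7 [197. 240.] [551.  29.  63.]
scene herb_center 0.81 [280. 183.] [363. 330.  66.]
scene herb_center 0.72 [254. 164.] [463. 310.  66.]
scene herb_center 0.52 [196. 241.] [549.  29.  66.]
scene herb 0.87 [307. 186.] [363. 330.   0.]
scene herb 0.78 [281. 172.] [455. 304.   0.]
scene orange 0.53 [196. 352.] [ 430. -270.    0.]
scene bar_jigger 0.66 [237. 139.] [656. 268.   0.]
side riser_stand 0.6 [205. 257.] [599.  31.   0.]
side pawl_pivot 0.7 [175. 257.] [646.  41.  85.]
side pawl_pivot 0.36 [193. 256.] [505.  15.  85.]
side riser_grip 0.85 [203. 250.] [487.  30.  60.]
side riser_spot 0.87 [188. 260.] [591.  19.  63.]
side herb_center 0.91 [209. 134.] [367. 332.  66.]
side herb_center 0.79 [197. 155.] [452. 307.  66.]
side herb 0.83 [231. 139.] [361. 323.   0.]
side herb 0.74 [218. 158.] [448. 301.   0.]
0.9 [[0.919, 0.394, 0.0], [0.394, -0.919, -0.0], [0.0, 0.0, -1.0]] [ 0.24826127  0.13793361 -0.36125465]
```

View pics/a.png

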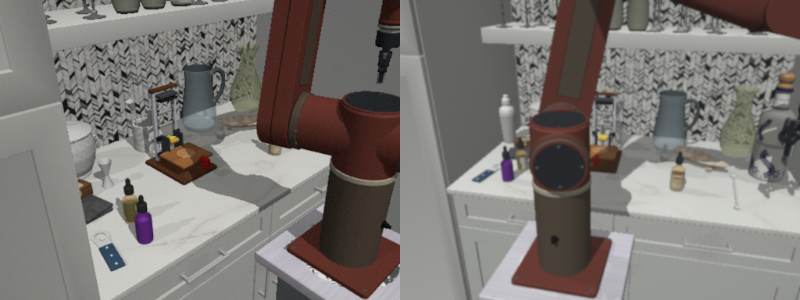

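The scene shows the riser mid-table with the purple decoy nearest the camera. The green bottle is at (128,205) in the left half, at about (455,305) in world mm. The orange bottle stands on the right. I'll go above the handle and look with the wrist camera.

Request:
{"fn": "arm_command", "kwargs": {
  "series": [41.6,-47.9,-4,23.2,-1,41.6,-47.9,-4,23.2,-1,41.6,-47.9,-4,23.2,-1,41.6,-47.9,-4,23.2,-1,41.6,-47.9,-4,23.2,-1,41.6,-47.9,-4,23.2,-1,41.6,-47.9,-4,23.2,-1,41.6,-47.9,-4,23.2,-1]
}}

```text
time: 1.57
position: [347.9, -255.9, 252.6]
eef_rot: [[1.0, -0.001, 0.001], [-0.001, -1.0, -0.001], [0.001, 0.001, -1.0]]
wrist_force: [0.8, -0.5, 0.6]
grip_width: 85.4
finger_force: 0.0
```

Request:
{"fn": "arm_command", "kwargs": {
  "series": [8.2,-28.6,-1,0,-1,8.2,-28.6,-1,0,-1,8.2,-28.6,-1,0,-1,8.2,-28.6,-1,0,-1,8.2,-28.6,-1,0,-1,8.2,-28.6,-1,0,-1,8.2,-28.6,-1,0,-1,8.2,-28.6,-1,0,-1]
}}

```text
time: 2.23
position: [430.5, 33.9, 263.0]
eef_rot: [[1.0, 0.006, 0.002], [0.006, -1.0, 0.003], [0.002, -0.003, -1.0]]
wrist_force: [-0.2, -0.7, -0.0]
grip_width: 85.3
finger_force: 0.0
```

```bash
cat > b.py <<'E'
from h import *
Z=dict(riser_stand=0,pawl_pivot=85,riser_grip=60,riser_spot=63,herb_center=66,herb=0,orange=0,bar_jigger=0)
im=save("wrist","b.png")
for k,z in Z.items():
    for d in bot.landmark_of("wrist",k)[:3]:
        print(k,round(d["conf"],2),np.round(d["position"]),np.round(atz("wrist",*d["position"],z)))
s=bot.get_state();print(s["time"],s["position"],cam("wrist"))
E
python3 b.py
```

```text
riser_grip 0.83 [131. 259.] [475.  21.  60.]
riser_spot 0.8 [ 58. 256.] [559.  24.  63.]
herb_center 0.85 [154.  53.] [459. 298.  66.]
herb_center 0.7 [214.  53.] [371. 319.  66.]
herb 0.81 [204.  78.] [362. 316.   0.]
herb 0.7 [149.  76.] [454. 302.  -0.]
orange 0.7 [163. 445.] [ 432. -281.    0.]
bar_jigger 0.62 [15. 92.] [658. 263.   0.]
2.6833 [429.66286784  26.96190889 262.27019732] (array([[297.31863964,   0.        , 252.56248856],
       [  0.        , 297.31863964, 196.29871893],
       [  0.        ,   0.        ,   1.        ]]), array([[-0.00241065, -0.99999653, -0.00105898],
       [-0.94834885,  0.00195021,  0.31722336],
       [-0.3172202 ,  0.00176899, -0.94835026]]), array([ 28.97367714, 355.99635156, 545.29491697]))
```

View pics/b.png

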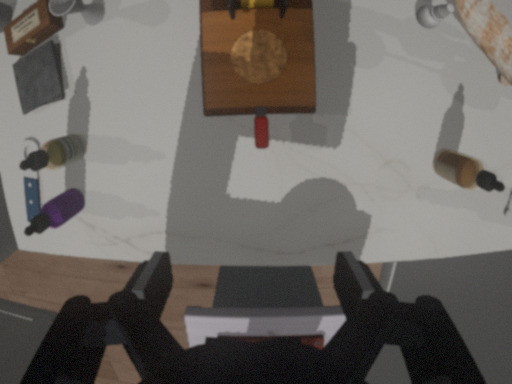

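The wrist view shows the handle at (131,261), the riser turned about +2°, and the green bottle at left (150,65). The handle is at about (475,21). I'll descend partway and take a close look.

Request:
{"fn": "arm_command", "kwargs": {
  "series": [4.4,0.5,16,-2,-1,4.4,0.5,16,-2,-1,4.4,0.5,16,-2,-1,4.4,0.5,16,-2,-1,4.4,0.5,16,-2,-1,4.4,0.5,16,-2,-1]
}}

```text
time: 3.18
position: [471.4, 22.7, 99.6]
eef_rot: [[0.999, 0.033, -0.007], [0.033, -0.999, 0.001], [-0.007, -0.001, -1.0]]
wrist_force: [-0.2, 1.2, 0.8]
grip_width: 85.6
finger_force: 0.0
```

```bash
cat > c.py <<'E'
from h import *
im=save("wrist","c.png")
for k,z in dict(riser_grip=60,riser_spot=63,pawl_pivot=85).items():
    for d in bot.landmark_of("wrist",k)[:2]:
        print(k,round(d["conf"],2),np.round(d["position"]),np.round(atz("wrist",*d["position"],z),1))
hsv=cv2.cvtColor(im,cv2.COLOR_RGB2HSV)
m=((hsv[...,0]<6)|(hsv[...,0]>174))&(hsv[...,1]>170)&(hsv[...,2]>90)
m[330:]=0
n,l,st,ce=cv2.connectedComponentsWithStats(m.astype(np.uint8))
for i in range(1,n):
    if st[i,4]>150:
        c=cv2.findContours((l==i).astype(np.uint8),0,2)[0][0][:,0]
        P=np.array([atz("wrist",r,q,78)[:2] for q,r in c]);print(st[i],cv2.minAreaRect(P.astype(np.float32)))
s=bot.get_state();print(s["time"],s["position"],s["wrist_force"])
E
python3 c.py
```

```text
riser_grip 0.7 [219. 248.] [477.1  26.8  60. ]
riser_spot 0.76 [ 79. 250.] [569.8  28.1  63. ]
pawl_pivot 0.48 [218. 247.] [489.1  27.5  85. ]
[239 205  20  25 180] ((486.27880859375, 26.87200164794922), (11.521437644958496, 16.087434768676758), 86.93688201904297)
3.3833 [475.87111581  22.81217451 105.63869888] [-0.03592961  0.59718362 -0.69876204]
```

View pics/c.png

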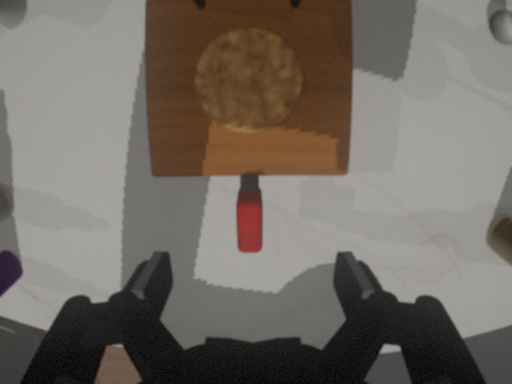

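Handle centre is at about (479,27), with the riser's yaw about 2°. I'll correct sideways, descend and pinch.

Request:
{"fn": "arm_command", "kwargs": {
  "series": [0.3,-0.4,2,-0.3,-1,0.3,-0.4,4,-0.3,-1,0.3,-0.4,6,-0.3,-1,0.3,-0.4,6,-0.3,-1,0.3,-0.4,6,-0.3,-1,0.3,-0.4,6,-0.3,-1],
  "force": 40
}}

```text
time: 3.88
position: [478.3, 27.2, 44.7]
eef_rot: [[0.999, 0.04, 0.004], [0.04, -0.999, -0.0], [0.004, 0.001, -1.0]]
wrist_force: [0.7, 1.2, 1.0]
grip_width: 85.7
finger_force: 0.0
```

Request:
{"fn": "arm_command", "kwargs": {
  "series": [0,0,0,0,0.3,0,0,0,0,0.5,0,0,0,0,0.6,0,0,0,0,0.7,0,0,0,0,0.8,0,0,0,0,1,0,0,0,0,1,0,0,0,0,1]
}}

```text
time: 4.55
position: [476.9, 25.1, 42.7]
eef_rot: [[0.999, 0.04, -0.0], [0.04, -0.999, -0.004], [-0.0, 0.004, -1.0]]
wrist_force: [-1.4, -12.3, 3.3]
grip_width: 15.4
finger_force: 43.2
```

```bash
cat > s.py <<'E'
from h import *
s=bot.get_state()
for k in("time","position","wrist_force","ft_torque","grip_width","finger_force"):print(k,np.round(s[k],2))
E
python3 s.py; python3 -c "
from h import *
save('wrist','d.png')"
```

```text
time 4.55
position [476.85  25.11  42.73]
wrist_force [ -1.44 -12.31   3.34]
ft_torque [-1.27  0.32 -0.01]
grip_width 15.41
finger_force 43.2
```

View pics/d.png

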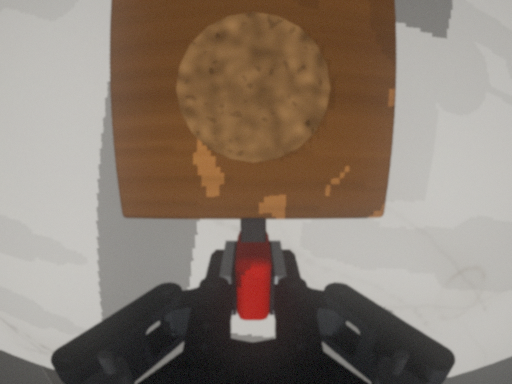

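Gripped; the handle sits about 2 mm to −y of my line, so I'll relieve that. Then I'll lift to 80 mm, below the lowest possible stop at 92.

Request:
{"fn": "arm_command", "kwargs": {
  "series": [0,0.2,0,0,1,0,0.2,-0.7,0,1,0,0.2,-1.4,0,1,0,0.2,-2.1,0,1,0,0.2,-2.8,0,1,0,0.2,-3.5,0,1,0,0.2,-4,0,1,0,0.2,-4,0,1],
  "force": 60
}}

```text
time: 5.27
position: [476.8, 25.1, 82.5]
eef_rot: [[0.999, 0.04, 0.0], [0.04, -0.999, -0.001], [0.0, 0.001, -1.0]]
wrist_force: [3.9, -3.3, -6.6]
grip_width: 15.1
finger_force: 59.7
```

Request:
{"fn": "arm_command", "kwargs": {
  "series": [0,0,-0.7,0,1,0,0,-1.4,0,1,0,0,-2.1,0,1,0,0,-2.8,0,1,0,0,-3.5,0,1,0,0,-4,0,1,0,0,-4,0,1,0,0,-4,0,1]
}}

```text
time: 5.93
position: [476.8, 25.1, 121.8]
eef_rot: [[0.999, 0.04, 0.0], [0.04, -0.999, -0.001], [0.0, 0.001, -1.0]]
wrist_force: [5.8, -3.1, -6.8]
grip_width: 15.5
finger_force: 60.4
```

Request:
{"fn": "arm_command", "kwargs": {
  "series": [0,0,-0.2,0,1,0,0,-0.4,0,1,0,0,-0.4,0,1,0,0,-0.4,0,1]
}}

```text
time: 6.27
position: [476.8, 25.1, 125.6]
eef_rot: [[0.999, 0.04, 0.0], [0.04, -0.999, -0.001], [0.0, 0.001, -1.0]]
wrist_force: [4.8, -4.0, -7.1]
grip_width: 15.5
finger_force: 60.2
```

Request:
{"fn": "arm_command", "kwargs": {
  "series": [0,0,-0.1,0,1,0,0,-0.2,0,1,0,0,-0.3,0,1,0,0,-0.4,0,1,0,0,-0.4,0,1]
}}

```text
time: 6.68
position: [476.8, 25.1, 129.4]
eef_rot: [[0.999, 0.04, 0.0], [0.04, -0.999, -0.001], [0.0, 0.001, -1.0]]
wrist_force: [4.9, -4.0, -7.2]
grip_width: 15.3
finger_force: 60.2
```

Request:
{"fn": "arm_command", "kwargs": {
  "series": [0,0,-0.1,0,1,0,0,-0.2,0,1,0,0,-0.3,0,1,0,0,-0.3,0,1]
}}

```text
time: 7.02
position: [476.8, 25.1, 132.4]
eef_rot: [[0.999, 0.04, 0.0], [0.04, -0.999, -0.001], [0.0, 0.001, -1.0]]
wrist_force: [4.8, -3.8, -7.9]
grip_width: 15.3
finger_force: 60.1
```

Request:
{"fn": "arm_command", "kwargs": {
  "series": [0,0,-0.1,0,1,0,0,-0.2,0,1,0,0,-0.2,0,1]
}}

```text
time: 7.27
position: [476.8, 25.1, 134.4]
eef_rot: [[0.999, 0.04, 0.0], [0.04, -0.999, -0.001], [0.0, 0.001, -1.0]]
wrist_force: [4.4, -3.5, -7.7]
grip_width: 15.2
finger_force: 60.1
```

Request:
{"fn": "arm_command", "kwargs": {
  "series": [0,0,-0.1,0,1,0,0,-0.2,0,1,0,0,-0.2,0,1]
}}

```text
time: 7.52
position: [476.8, 25.1, 136.4]
eef_rot: [[0.999, 0.04, 0.0], [0.04, -0.999, -0.001], [0.0, 0.001, -1.0]]
wrist_force: [5.8, -4.1, -8.5]
grip_width: 15.5
finger_force: 60.1
```

Request:
{"fn": "arm_command", "kwargs": {
  "series": [0,0,-0.1,0,1,0,0,-0.15,0,1,0,0,-0.15,0,1]
}}

```text
time: 7.77
position: [476.8, 25.1, 137.8]
eef_rot: [[0.999, 0.04, 0.0], [0.04, -0.999, -0.0], [0.0, 0.001, -1.0]]
wrist_force: [5.2, -4.0, -8.6]
grip_width: 15.4
finger_force: 60.1
```

Request:
{"fn": "arm_command", "kwargs": {
  "series": [0,0,-0.1,0,1,0,0,-0.2,0,1,0,0,-0.2,0,1]
}}

```text
time: 8.02
position: [476.8, 25.1, 139.9]
eef_rot: [[0.999, 0.04, 0.0], [0.04, -0.999, -0.001], [0.0, 0.001, -1.0]]
wrist_force: [6.1, -3.6, -8.2]
grip_width: 15.2
finger_force: 60.1
```

Request:
{"fn": "arm_command", "kwargs": {
  "series": [0,0,-0.1,0,1,0,0,-0.15,0,1,0,0,-0.15,0,1]
}}

```text
time: 8.27
position: [476.8, 25.1, 141.4]
eef_rot: [[0.999, 0.04, 0.0], [0.04, -0.999, -0.001], [0.0, 0.001, -1.0]]
wrist_force: [6.3, -2.8, -8.6]
grip_width: 15.2
finger_force: 60.1
```

Request:
{"fn": "arm_command", "kwargs": {
  "series": [0,0,-0.1,0,1,0,0,-0.2,0,1,0,0,-0.2,0,1]
}}

```text
time: 8.52
position: [476.8, 25.1, 143.4]
eef_rot: [[0.999, 0.04, 0.0], [0.04, -0.999, -0.001], [0.0, 0.001, -1.0]]
wrist_force: [4.4, -3.2, -7.0]
grip_width: 15.3
finger_force: 60.1
```

Request:
{"fn": "arm_command", "kwargs": {
  "series": [0,0,-0.1,0,1,0,0,-0.15,0,1,0,0,-0.15,0,1]
}}

```text
time: 8.77
position: [476.8, 25.1, 144.8]
eef_rot: [[0.999, 0.04, 0.0], [0.04, -0.999, -0.001], [0.0, 0.001, -1.0]]
wrist_force: [5.2, -3.7, -8.5]
grip_width: 15.5
finger_force: 60.1
```

Request:
{"fn": "arm_command", "kwargs": {
  "series": [0,0,-0.1,0,1,0,0,-0.2,0,1,0,0,-0.2,0,1]
}}

```text
time: 9.02
position: [476.8, 25.1, 146.9]
eef_rot: [[0.999, 0.04, 0.0], [0.04, -0.999, -0.001], [0.0, 0.001, -1.0]]
wrist_force: [5.9, -3.4, -8.0]
grip_width: 15.3
finger_force: 60.1
```

Request:
{"fn": "arm_command", "kwargs": {
  "series": [0,0,-0.1,0,1,0,0,-0.15,0,1,0,0,-0.15,0,1]
}}

```text
time: 9.27
position: [476.8, 25.1, 148.3]
eef_rot: [[0.999, 0.04, 0.0], [0.04, -0.999, -0.001], [0.0, 0.001, -1.0]]
wrist_force: [4.7, -3.8, -8.1]
grip_width: 15.0
finger_force: 60.1
```

Request:
{"fn": "arm_command", "kwargs": {
  "series": [0,0,-0.1,0,1,0,0,-0.2,0,1,0,0,-0.2,0,1]
}}

```text
time: 9.52
position: [476.8, 25.1, 150.4]
eef_rot: [[0.999, 0.04, 0.0], [0.04, -0.999, -0.001], [0.0, 0.001, -1.0]]
wrist_force: [4.4, -3.1, -7.5]
grip_width: 15.0
finger_force: 60.2
```

Request:
{"fn": "arm_command", "kwargs": {
  "series": [0,0,-0.1,0,1,0,0,-0.15,0,1,0,0,-0.15,0,1]
}}

```text
time: 9.77
position: [476.8, 25.1, 151.8]
eef_rot: [[0.999, 0.04, 0.0], [0.04, -0.999, -0.001], [0.0, 0.001, -1.0]]
wrist_force: [5.7, -3.5, -7.8]
grip_width: 15.3
finger_force: 60.2
```

Request:
{"fn": "arm_command", "kwargs": {
  "series": [0,0,-0.1,0,1,0,0,-0.2,0,1,0,0,-0.2,0,1]
}}

```text
time: 10.02
position: [476.8, 25.1, 153.9]
eef_rot: [[0.999, 0.04, 0.0], [0.04, -0.999, -0.0], [0.0, 0.0, -1.0]]
wrist_force: [5.4, -3.5, -8.0]
grip_width: 15.2
finger_force: 60.2
```

Request:
{"fn": "arm_command", "kwargs": {
  "series": [0,0,-0.1,0,1,0,0,-0.15,0,1,0,0,-0.15,0,1]
}}

```text
time: 10.27
position: [476.8, 25.1, 155.3]
eef_rot: [[0.999, 0.04, 0.0], [0.04, -0.999, -0.0], [0.0, 0.001, -1.0]]
wrist_force: [5.4, -2.8, -7.9]
grip_width: 15.4
finger_force: 60.3
```

Request:
{"fn": "arm_command", "kwargs": {
  "series": [0,0,-0.1,0,1,0,0,-0.2,0,1,0,0,-0.2,0,1]
}}

```text
time: 10.52
position: [476.8, 25.1, 157.4]
eef_rot: [[0.999, 0.04, 0.0], [0.04, -0.999, -0.001], [0.0, 0.001, -1.0]]
wrist_force: [4.8, -3.1, -8.4]
grip_width: 15.0
finger_force: 60.2
```

Request:
{"fn": "arm_command", "kwargs": {
  "series": [0,0,-0.1,0,1,0,0,-0.15,0,1,0,0,-0.15,0,1]
}}

```text
time: 10.77
position: [476.8, 25.1, 158.7]
eef_rot: [[0.999, 0.04, 0.0], [0.04, -0.999, -0.001], [0.0, 0.001, -1.0]]
wrist_force: [6.1, -3.5, -10.6]
grip_width: 15.4
finger_force: 60.1
```

Request:
{"fn": "arm_command", "kwargs": {
  "series": [0,0,-0.05,0,1,0,0,-0.1,0,1,0,0,-0.1,0,1,0,0,-0.1,0,1]
}}

```text
time: 11.1
position: [476.8, 25.1, 159.2]
eef_rot: [[0.999, 0.04, 0.0], [0.04, -0.999, -0.0], [0.0, 0.0, -1.0]]
wrist_force: [7.0, -2.5, -11.5]
grip_width: 15.3
finger_force: 59.6
```

The stop is felt at TCP z≈158.5, so the pawl is past the top rung. Locking is expected 14 mm lower, near z≈144.5. I'll wait for the pawl to swing back, then lower gently.

Request:
{"fn": "arm_command", "kwargs": {
  "series": [0,0,0.1,0,1,0,0,0.1,0,1,0,0,0.1,0,1,0,0,0.1,0,1,0,0,0.1,0,1,0,0,0.1,0,1]
}}

```text
time: 11.6
position: [476.8, 25.1, 158.5]
eef_rot: [[0.999, 0.04, 0.0], [0.04, -0.999, -0.0], [0.0, 0.0, -1.0]]
wrist_force: [6.8, -4.1, -9.6]
grip_width: 15.2
finger_force: 60.0
```

Request:
{"fn": "arm_command", "kwargs": {
  "series": [0,0,0.2,0,1,0,0,0.4,0,1,0,0,0.6,0,1,0,0,0.8,0,1,0,0,1,0,1,0,0,1.1,0,1,0,0,1.2,0,1,0,0,1.2,0,1]
}}

```text
time: 12.27
position: [476.8, 25.1, 146.8]
eef_rot: [[0.999, 0.04, 0.0], [0.04, -0.999, -0.001], [0.0, 0.001, -1.0]]
wrist_force: [6.1, -3.5, -9.1]
grip_width: 15.3
finger_force: 60.3
```

Request:
{"fn": "arm_command", "kwargs": {
  "series": [0,0,0.05,0,1,0,0,0.1,0,1,0,0,0.15,0,1,0,0,0.15,0,1]
}}

```text
time: 12.6
position: [476.8, 25.1, 145.4]
eef_rot: [[0.999, 0.04, 0.0], [0.04, -0.999, -0.001], [0.0, 0.001, -1.0]]
wrist_force: [4.5, -3.6, -8.2]
grip_width: 15.6
finger_force: 60.3
```

Request:
{"fn": "arm_command", "kwargs": {
  "series": [0,0,0.05,0,1,0,0,0.1,0,1,0,0,0.1,0,1]
}}

```text
time: 12.85
position: [476.8, 25.1, 144.4]
eef_rot: [[0.999, 0.04, 0.0], [0.04, -0.999, -0.001], [0.0, 0.001, -1.0]]
wrist_force: [6.0, -3.0, -6.9]
grip_width: 15.4
finger_force: 60.3
```

Request:
{"fn": "arm_command", "kwargs": {
  "series": [0,0,0.05,0,1,0,0,0.1,0,1,0,0,0.1,0,1]
}}

```text
time: 13.1
position: [476.8, 25.1, 143.7]
eef_rot: [[0.999, 0.04, 0.0], [0.04, -0.999, -0.001], [0.0, 0.001, -1.0]]
wrist_force: [3.7, -3.4, -6.0]
grip_width: 15.5
finger_force: 60.7
```

Request:
{"fn": "arm_command", "kwargs": {
  "series": [0,0,0.05,0,1,0,0,0.1,0,1,0,0,0.1,0,1]
}}

```text
time: 13.35
position: [476.8, 25.1, 143.3]
eef_rot: [[0.999, 0.04, 0.0], [0.04, -0.999, -0.001], [0.0, 0.001, -1.0]]
wrist_force: [2.7, -3.7, -3.5]
grip_width: 15.1
finger_force: 61.2
```

The rung is taking the weight at z≈143.5, as predicted. I'll lower it another 1.3 mm.

Request:
{"fn": "arm_command", "kwargs": {
  "series": [0,0,0.05,0,1,0,0,0.1,0,1,0,0,0.13,0,1,0,0,0.13,0,1]
}}

```text
time: 13.68
position: [476.8, 25.1, 142.6]
eef_rot: [[0.999, 0.04, 0.0], [0.04, -0.999, -0.001], [0.0, 0.001, -1.0]]
wrist_force: [-0.0, -5.1, 2.8]
grip_width: 15.5
finger_force: 61.9
```

The shelf hangs locked. I'll release and back off upward.

Request:
{"fn": "arm_command", "kwargs": {
  "series": [0,0,0,0,0.4,0,0,0,0,0,0,0,0,0,-1,0,0,0,0,-1,0,0,0,0,-1,0,0,0,0,-1,0,0,-2,0,-1,0,0,-5,0,-1]
}}

```text
time: 14.35
position: [474.0, 25.8, 189.2]
eef_rot: [[0.999, 0.04, -0.007], [0.04, -0.999, 0.001], [-0.007, -0.001, -1.0]]
wrist_force: [1.5, 0.9, 0.2]
grip_width: 85.2
finger_force: 0.0
```

Request:
{"fn": "arm_command", "kwargs": {
  "series": [-2,0,-4,0,-1,-4,0,-7,0,-1,-4,-4,-8,0,-1,-4,-8,-8,0,-1,-4,-12,-8,0,-1,-4,-16,-8,0,-1,-4,-20,-8,0,-1,-4,-20,-8,0,-1]
}}

```text
time: 15.02
position: [427.4, 229.7, 272.1]
eef_rot: [[0.999, 0.046, -0.0], [0.046, -0.999, 0.003], [-0.0, -0.003, -1.0]]
wrist_force: [-0.7, -0.1, 0.3]
grip_width: 85.6
finger_force: 0.0
```

```bash
cat > e.py <<'E'
from h import *
bot.get_image("scene")
im=save("wrist","e.png")
for k,z in dict(riser_grip=160,riser_spot=163,pawl_pivot=185,herb_center=66,herb=0).items():
    for d in bot.landmark_of("wrist",k)[:2]:
        print(k,round(d["conf"],2),np.round(d["position"]),np.round(atz("wrist",*d["position"],z),1))
for k,z in dict(riser_grip=160,riser_spot=163,pawl_pivot=185).items():
    for d in bot.landmark_of("scene",k)[:1]:
        print("scene",k,round(d["conf"],2),np.round(d["position"]),np.round(atz("scene",*d["position"],z),1))
s=bot.get_state();print(s["time"],s["position"],s["wrist_force"])
E
python3 e.py
```

```text
riser_grip 0.81 [156. 450.] [476.4  26.  160. ]
riser_spot 0.95 [ 72. 463.] [562.3  22.7 163. ]
herb_center 0.89 [210. 173.] [370.4 323.   66. ]
herb_center 0.79 [141. 188.] [459.7 302.1  66. ]
herb 0.86 [196. 181.] [367.5 328.3   0. ]
herb 0.58 [139. 196.] [453.5 303.6   0. ]
scene riser_spot 0.83 [162. 240.] [545.1  31.9 163. ]
scene pawl_pivot 0.87 [143. 218.] [631.7  27.7 185. ]
15.5167 [429.05421969 222.6950424  272.07226217] [-0.48526999 -0.71585755 -0.19892817]
```

View pics/e.png

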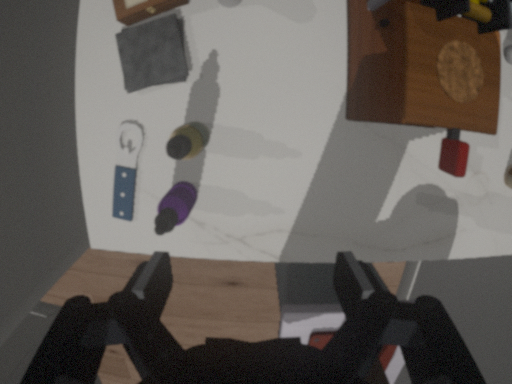

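The shelf stayed up; the handle is seen at (156,453), consistent with +100 mm. The green bottle's cap is at (147,180) and the purple one is below it. I'll go over the green bottle and look.

Request:
{"fn": "arm_command", "kwargs": {
  "series": [3,-7.9,3,0,-1,3,-7.9,6,0,-1,3,-7.9,9,0,-1,3,-7.9,9,0,-1,3,-7.9,9,0,-1,3,-7.9,9,0,-1],
  "force": 25
}}

```text
time: 16.02
position: [455.6, 303.1, 182.4]
eef_rot: [[0.999, 0.04, -0.001], [0.04, -0.999, -0.001], [-0.001, 0.001, -1.0]]
wrist_force: [0.6, -0.4, 0.7]
grip_width: 85.3
finger_force: 0.0
```

```bash
cat > f.py <<'E'
from h import *
im=save("wrist","f.png")
for k,z in dict(herb_center=66,herb=0).items():
    for d in bot.landmark_of("wrist",k)[:2]:
        print(k,round(d["conf"],2),np.round(d["position"]),np.round(atz("wrist",*d["position"],z),1))
for r,c in ((200,252),(220,252),(240,252),(260,252)): print(r,c,atz("wrist",r,c,132).round(1))
s=bot.get_state();print(s["time"],s["position"],s["wrist_force"])
E
python3 f.py
```

```text
herb_center 0.96 [270. 227.] [369.4 327.7  66. ]
herb_center 0.62 [186. 248.] [460.8 308.9  66. ]
herb 0.74 [242. 230.] [369.7 329.9   0. ]
herb 0.69 [174. 247.] [455.2 311.4   0. ]
200 252 [470.3 305.4 132. ]
220 252 [455.3 304.8 132. ]
240 252 [439.4 304.2 132. ]
260 252 [422.4 303.5 132. ]
16.1667 [456.98835522 303.60925078 184.73538029] [ 0.47886598 -0.32032043  0.51962181]
```

View pics/f.png

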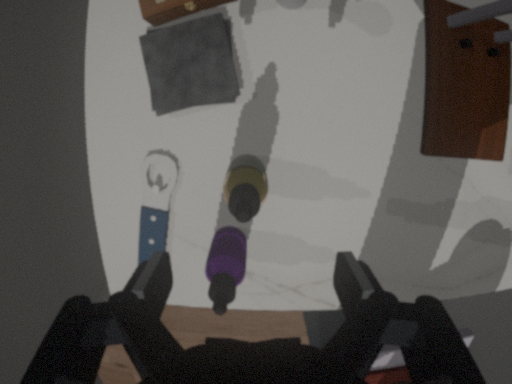

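The green bottle stands at about (458,309), with its cap at (213,243). I'll shift 5 mm, descend and pinch the neck.

Request:
{"fn": "arm_command", "kwargs": {
  "series": [0.2,-0.6,2,0,-1,0.2,-0.6,5,0,-1,0.2,-0.6,8,0,-1,0.2,-0.6,10,0,-1,0.2,-0.6,10.8,0,-1,0.2,-0.6,10.8,0,-1,0.2,-0.6,10.8,0,-1,0.2,-0.6,10.8,0,-1]
}}

```text
time: 16.83
position: [459.1, 310.5, 76.5]
eef_rot: [[0.999, 0.04, 0.004], [0.04, -0.999, 0.002], [0.004, -0.002, -1.0]]
wrist_force: [1.0, -0.1, 0.5]
grip_width: 85.3
finger_force: 0.0
```

Request:
{"fn": "arm_command", "kwargs": {
  "series": [0,0,0,0,-0.3,0,0,0,0,0,0,0,0,0,0.1,0,0,0,0,0.2,0,0,0,0,0.3,0,0,0,0,0.3,0,0,0,0,0.3]
}}

```text
time: 17.42
position: [457.2, 309.8, 73.9]
eef_rot: [[0.999, 0.04, -0.0], [0.04, -0.999, -0.0], [-0.0, 0.0, -1.0]]
wrist_force: [-0.1, 1.0, -0.0]
grip_width: 30.0
finger_force: 0.0
```

```bash
sed -i 's/f.png/g.png/' f.py; python3 f.py; python3 s.py
```

```text
herb_center 0.77 [248. 251.] [456.9 311.3  66. ]
herb_center 0.63 [353. 224.] [366.6 327.7  66. ]
herb 0.91 [295. 230.] [371.1 327.2   0. ]
herb 0.6 [209. 253.] [455.9 310.1   0. ]
200 252 [509.  312.8 132. ]
220 252 [502.5 312.5 132. ]
240 252 [495.6 312.2 132. ]
260 252 [488.3 311.9 132. ]
17.5667 [457.25506602 309.80927118  73.8997786 ] [-0.73679888 -0.35548111  0.119431  ]
time 17.57
position [457.26 309.81  73.9 ]
wrist_force [-0.74 -0.36  0.12]
ft_torque [0.02 0.01 0.06]
grip_width 29.65
finger_force 0.0
```

View pics/g.png

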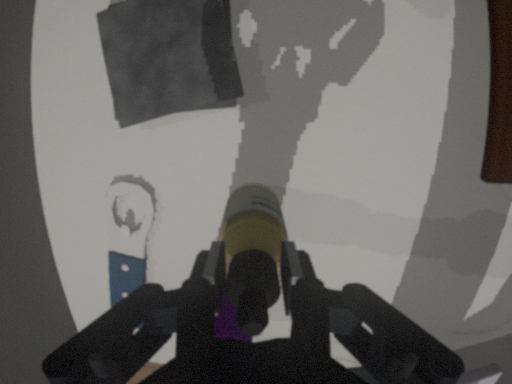

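The neck sits centred between the fingers at (250,253). Closing at 25 N, then lifting.

Request:
{"fn": "arm_command", "kwargs": {
  "series": [0,0,0,0,0.4,0,0,0,0,0.6,0,0,0,0,1,0,0,0,0,1,0,0,0,0,1,0,0,0,0,1],
  "force": 30
}}

```text
time: 18.07
position: [457.4, 309.9, 74.0]
eef_rot: [[0.999, 0.04, 0.0], [0.04, -0.999, 0.0], [0.0, -0.0, -1.0]]
wrist_force: [0.5, 1.1, -0.5]
grip_width: 24.3
finger_force: 29.5
```

Request:
{"fn": "arm_command", "kwargs": {
  "series": [0,0,-1,0,1,0,0,-3,0,1,0,0,-5,0,1,0,0,-8,0,1,0,0,-11,0,1,0,0,-14,0,1,0,0,-17,0,1,0,0,-17,0,1]
}}

```text
time: 18.73
position: [460.2, 311.3, 252.1]
eef_rot: [[0.999, 0.04, 0.01], [0.04, -0.999, 0.005], [0.011, -0.004, -1.0]]
wrist_force: [1.3, 0.6, 0.3]
grip_width: 23.9
finger_force: 29.7
```

Request:
{"fn": "arm_command", "kwargs": {
  "series": [0,0,-2,0,1,0,0,-3,0,1,0.7,2,-3,0,1,1.8,5,-3,0,1,2.8,8,-3,0,1,3.8,11,-3,0,1,4.9,14,-3,0,1,5.6,16,-3,0,1]
}}

```text
time: 19.4
position: [520.1, 149.6, 273.6]
eef_rot: [[0.999, 0.039, -0.0], [0.039, -0.999, -0.001], [-0.0, 0.001, -1.0]]
wrist_force: [0.6, -0.2, -1.8]
grip_width: 24.0
finger_force: 29.8
```

Request:
{"fn": "arm_command", "kwargs": {
  "series": [1,3,0,0,1,2,6,0,0,1,3,9,0,0,1,3.8,11.5,0,0,1,4.1,12.5,0,0,1,4.1,12.6,0,0,1,4.1,12.6,0,0,1,4.1,12.6,0,0,1]
}}

```text
time: 20.07
position: [565.2, 29.1, 273.7]
eef_rot: [[0.999, 0.041, -0.001], [0.041, -0.999, 0.001], [-0.001, -0.001, -1.0]]
wrist_force: [-0.5, 0.3, -1.4]
grip_width: 24.5
finger_force: 29.9
```

```bash
cat > p.py <<'E'
from h import *
im=bot.get_image("wrist");b=bot.get_image("side")
for c in("wrist","side"):
  for k,z in dict(riser_spot=163,herb=190,herb_center=256).items():
    for d in bot.landmark_of(c,k)[:2]:
        print(c,k,round(d["conf"],2),np.round(d["position"]),np.round(atz(c,*d["position"],z),1))
sc=cv2.resize(b[120:250,180:340],(512,416))
cv2.imwrite("pics/%s.png"%__import__("sys").argv[1],cv2.resize(np.vstack([im,sc]),(384,600))[:,:,::-1])
s=bot.get_state();print(s["time"],s["position"],s["wrist_force"],s["grip_width"])
E
python3 p.py h
```

```text
wrist riser_spot 0.8 [196. 254.] [562.1  29.2 163. ]
wrist herb 0.92 [261.  87.] [495.4 192.3 190. ]
wrist herb 0.84 [210. 256.] [558.8  27.2 190. ]
wrist herb_center 0.98 [281.  71.] [519. 166. 256.]
wrist herb_center 0.84 [246. 253.] [561.4  29.5 256. ]
side riser_spot 0.75 [162. 256.] [550.7  26.7 163. ]
side herb 0.81 [229. 139.] [ 53.4 159.3 190. ]
side herb 0.61 [148. 256.] [601.9  38.7 190. ]
side herb_center 0.79 [210. 136.] [  9.1 138.8 256. ]
side herb_center 0.56 [127. 256.] [596.8  37.  256. ]
20.4667 [565.57786105  28.45472994 274.08898318] [-0.40694526  0.14327694 -0.80083324] 24.19767161177066
```

View pics/h.png

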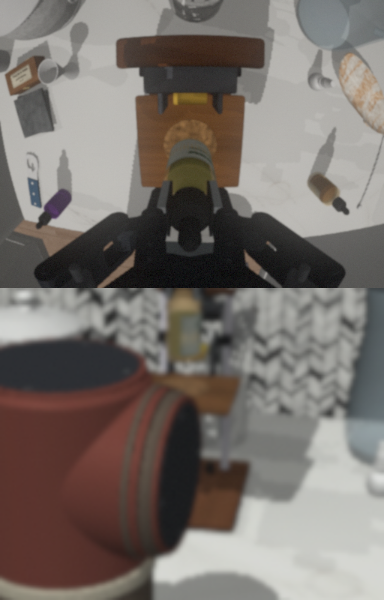

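The bottle hangs centred over the cork pad (cork and bottle both at column ~190) and the pawl looks level. Lowering, with contact expected at TCP z≈237.

Request:
{"fn": "arm_command", "kwargs": {
  "series": [0,0,0.6,0,1,0,0,1.3,0,1,0,0,2,0,1,0,0,2.6,0,1,0,0,3,0,1,0,0,3.2,0,1,0,0,3.2,0,1]
}}

```text
time: 21.05
position: [565.3, 27.9, 241.1]
eef_rot: [[0.999, 0.04, -0.001], [0.04, -0.999, 0.0], [-0.001, -0.0, -1.0]]
wrist_force: [-1.5, -0.8, -2.4]
grip_width: 24.6
finger_force: 29.9
```

Request:
{"fn": "arm_command", "kwargs": {
  "series": [0,0,0.05,0,1,0,0,0.1,0,1,0,0,0.15,0,1,0,0,0.15,0,1,0,0,0.15,0,1]
}}

```text
time: 21.47
position: [565.8, 28.0, 240.7]
eef_rot: [[0.999, 0.04, 0.0], [0.04, -0.999, -0.0], [0.0, 0.0, -1.0]]
wrist_force: [-0.1, 0.1, -2.3]
grip_width: 24.1
finger_force: 29.9
```

Request:
{"fn": "arm_command", "kwargs": {
  "series": [0,0,0.05,0,1,0,0,0.1,0,1,0,0,0.1,0,1,0,0,0.1,0,1]
}}

```text
time: 21.8
position: [565.6, 28.0, 239.4]
eef_rot: [[0.999, 0.04, -0.0], [0.04, -0.999, 0.0], [-0.0, -0.0, -1.0]]
wrist_force: [-0.2, 0.1, -1.8]
grip_width: 24.5
finger_force: 29.9
```

Request:
{"fn": "arm_command", "kwargs": {
  "series": [0,0,0.05,0,1,0,0,0.1,0,1,0,0,0.1,0,1,0,0,0.1,0,1]
}}

```text
time: 22.13
position: [565.6, 27.9, 238.4]
eef_rot: [[0.999, 0.04, -0.0], [0.04, -0.999, 0.0], [-0.0, -0.0, -1.0]]
wrist_force: [0.1, -0.1, -1.9]
grip_width: 24.5
finger_force: 29.9
```

Request:
{"fn": "arm_command", "kwargs": {
  "series": [0,0,0.05,0,1,0,0,0.1,0,1,0,0,0.1,0,1,0,0,0.1,0,1]
}}

```text
time: 22.47
position: [565.7, 28.0, 237.5]
eef_rot: [[0.999, 0.04, 0.0], [0.04, -0.999, 0.0], [0.0, -0.0, -1.0]]
wrist_force: [-0.8, 0.6, -1.6]
grip_width: 24.3
finger_force: 30.0
```

Request:
{"fn": "arm_command", "kwargs": {
  "series": [0,0,0.05,0,1,0,0,0.1,0,1,0,0,0.1,0,1,0,0,0.1,0,1]
}}

```text
time: 22.8
position: [565.8, 28.0, 236.9]
eef_rot: [[0.999, 0.04, 0.001], [0.04, -0.999, -0.0], [0.001, 0.0, -1.0]]
wrist_force: [-1.4, 0.7, 2.6]
grip_width: 24.3
finger_force: 30.2
```

Request:
{"fn": "arm_command", "kwargs": {
  "series": [0,0,0.05,0,1,0,0,0.1,0,1,0,0,0.1,0,1,0,0,0.1,0,1]
}}

```text
time: 23.13
position: [565.9, 27.9, 236.4]
eef_rot: [[0.999, 0.04, 0.001], [0.04, -0.999, -0.0], [0.001, 0.0, -1.0]]
wrist_force: [-2.3, 0.9, 5.7]
grip_width: 24.1
finger_force: 30.6
```

Contact at z≈237. I'll ease off about 1 mm, open slowly and rise straight up.

Request:
{"fn": "arm_command", "kwargs": {
  "series": [0,0,-0.07,0,1,0,0,-0.12,0,1,0,0,-0.12,0,0.6,0,0,-0.12,0,0.4,0,0,-0.12,0,0.2,0,0,-0.12,0,0,0,0,-0.12,0,-0.3,0,0,-0.12,0,-0.6]
}}

```text
time: 23.8
position: [565.6, 27.9, 236.4]
eef_rot: [[0.999, 0.04, -0.0], [0.04, -0.999, 0.0], [-0.0, -0.0, -1.0]]
wrist_force: [-0.5, -0.4, -0.6]
grip_width: 65.7
finger_force: 0.0
```

Request:
{"fn": "arm_command", "kwargs": {
  "series": [0,0,0,0,-1,0,0,0,0,-1,0,0,-1,0,-1,0,0,-3,0,-1,0,0,-5,0,-1,0,0,-8,0,-1,0,0,-10,0,-1,0,0,-10,0,-1]
}}

```text
time: 24.47
position: [567.8, 27.8, 343.6]
eef_rot: [[0.999, 0.04, 0.01], [0.04, -0.999, -0.001], [0.01, 0.001, -1.0]]
wrist_force: [-0.5, 0.3, 1.1]
grip_width: 85.6
finger_force: 0.0
```

Request:
{"fn": "arm_command", "kwargs": {
  "series": [-3,0,0,0,-1,-6,0,0,0,-1,-9,0,0,0,-1,-12,0,0,0,-1,-12,0,0,0,-1,-12,0,0,0,-1]
}}

```text
time: 24.97
position: [445.0, 23.2, 337.2]
eef_rot: [[0.999, 0.04, 0.002], [0.04, -0.999, -0.0], [0.002, 0.0, -1.0]]
wrist_force: [0.2, 0.0, 0.1]
grip_width: 85.6
finger_force: 0.0
```

```bash
python3 p.py i
```

```text
wrist riser_spot 0.23 [ 24. 112.] [618.6 188.8 163. ]
wrist herb 0.86 [ 68. 256.] [559.1  24.9 190. ]
wrist herb 0.64 [190.  90.] [431.4 207.1 190. ]
wrist herb_center 0.95 [ 52. 255.] [563.5  27.2 256. ]
wrist herb_center 0.95 [201.  71.] [441.8 188.8 256. ]
side riser_spot 0.86 [161. 256.] [559.3  27.  163. ]
side herb 0.6 [161. 253.] [487.7  20.8 190. ]
side herb 0.53 [227. 137.] [ 60.4 167.8 190. ]
side herb_center 0.8 [140. 254.] [474.1  15.1 256. ]
side herb_center 0.48 [209. 135.] [ 13.2 141.7 256. ]
25.3667 [446.15767038  23.12094288 336.3591931 ] [ 0.02862216 -0.41308695 -0.15000045] 85.4935247942773
```

View pics/i.png

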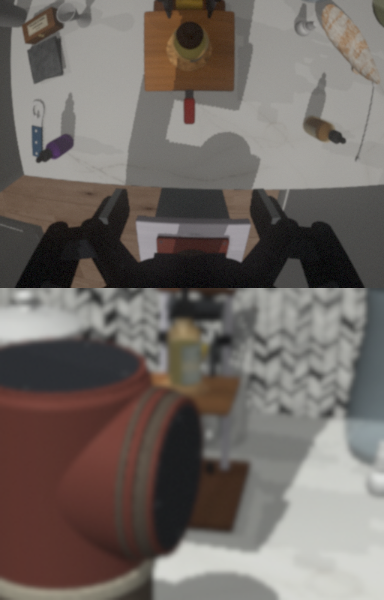

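The picture shows the green bottle upright on the cork pad at (188,45). The shelf is still raised, and the orange and purple bottles are in place.

```bash
python3 -c "
from cell import bot
print(bot.finish_job())"
```

```text
the job is handed in; nothing more can be done
None
```

The shelf hangs locked on the top rung with the green bottle standing upright on the cork pad, and I handed the job in at about 25 s; the orange bottle and jigger were never touched.

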